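# Wedge the battery catch open and take out the pack

## Robot

A 6-joint arm with a two-finger parallel gripper is mounted at the origin on the work surface. World frame = base frame: x ahead of the robot, y to its left, z up, the work surface at z = 0. Lengths are in mm, angles in rad, forces in N, time in s.
With the tool pointing down it reaches from about 375 to 825 mm from the base axis. Payload 5.5 kg.
Tool frame: the origin (TCP) lies on the centre line of the jaws, within the pads' length; the fingertips stand 14 mm ahead of it and the grasp point (between the pads) lies 5 mm behind it; z points along the fingers, y is the direction in which the jaws open and shut (so a half turn about z gives the same grasp; the last joint's range is limited). The gripper opens to 85 mm and grips with 20 to 120 N. Pads are 22 mm wide; open, the fingers measure 114 mm over their backs; the gripper's body (76 mm by 85 mm) begins 54 mm behind the grasp point. The pads swing forward as they close: fully open they stand 13 mm farther back than shut.
Start: joints at [-1.2, 0.314, -0.047, 1.21, 0, 1.571], TCP at [217.413, -559.219, 219.599] pointing down, gripper open.
Joint ranges: [-2.67, 2.67], [-0.69, 1.73], [-1.03, 1.25], [-2.08, 2.16], [-1.42, 1.45], [-3.14, 3.14]. Speed limits (rad/s): [2.39, 2.39, 3.01, 3.14, 3.14, 3.14].

## Interface

Orientations are given as a unit quaternion [x, y, z, w].
In Python, from plant import manip gives the robot as it stands.
- The arm moves only by the tool carry_out, never from a script. Its argument "series" is one flat list of numbers, 5 for each row, row after row: the opening in per cent of the stroke, from 0 (shut) to 100 (fully open), then the shift along the tool's x, y, z in mm, then the turn about the tool's z in rad. A call has 1 to 20 rows; each row is the pose to reach, as a shift and turn from the pose measured when the call began, along the tool's axes at that moment; what a row does not reach only later rows make up. A row lasts 1/10 s, in which the tool goes at most 50 mm and 8.59 degrees, less where a joint would pass 70% of its speed; a pose out of reach is approached as far as the arm can. A call with a gripper value outside its range is refused whole. The fingers move at their own pace and stop on an object; "squeeze" is the grip in N (left out, the last holds). Time passes only in rows, so rows that repeat a pose let the fingers close. It gives the time, the measured TCP pose, the force and the opening at its end, in the units of the state.
- manip.sense(): the state, without advancing time (a new reading comes with each control period).
- manip.camera(name): name is "scene" or "side" or "wrist"; returns a dict with "img" (480x640x3 uint8, red, green, blue), "z_map" (480x640 float32, mm along the optical axis (not along the pixel's ray), 0 where there is no reading), "vertical_fov" (degrees; the focal length in pixels is half the picture's height over the tangent of half this angle, whatever the lens; pixels are square), "cx", "cy" (the principal point, pixels), "distortion" ([k1, k2, p1, p2, k3] as OpenCV has them; the pictures are not rectified), "extrinsics" (4x4, takes a point from camera to world coordinates); the wrist camera has in their place "mount" (4x4, takes a point from camera to tool coordinates, whose origin is the TCP and whose axes are the flange's). Camera axes: x right, y down, z forward; pixel columns grow to the right and rows downward; lengths in mm; the calibration is good to about 2 mm. A picture is of the moment at which its call begins: read the wrist's pose just before it.
- manip.hand_in(): hands the job in, once; it reports no verdict.
Trained networks look in the newest picture that a camera, given by its name, has taken for a name from the list of things; names that differ only in an ending like _2 or _b are one class to them, and where a whole thing is asked for, a point or a joint stands for the part that bears it (a point fixed in the world has none). Each returns a list of dicts, best first, with "confidence" (0 to 1); they miss things now and then, are a little off and sometimes report something else, mostly with a low value. They report only what shows in the picture. A call takes as long as a camera call.
- manip.spot_in(camera, thing): "rect" ([left, top, right, bottom] in pixels, round what is visible of it).
- manip.silhouettes(camera, thing): "mask" (480x640 bool, what is visible of it) and "rect" ([left, top, right, bottom] in pixels, round what is visible of it).
- manip.pinpoint(camera, thing): "xy" ([column, row] in pixels: a listed point, or the origin of a listed thing).
The state is a dict: "time_s": time; "qpos": joint angles; "qvel": joint speeds; "joint_efforts": joint torques, N m; "position": TCP position; "eef_rot": TCP orientation; "force": force on the tool from outside, world axes, zero at the start; "ft_torque": the same for the moment, N m; "opening": opening from 0.0 (shut) to 1.0 (fully open).
Only numpy, scipy, OpenCV 4.12 (cv2) and the standard library are available. Lean on these libraries where they do the work, as an engineer would, in place of code of your own. Each camera call takes 0.05 s, during which the arm holds its last target. There are 200 camera calls.

## Task

The battery pack of the bench analyser has to go on charge, but a spring keeps pushing its bolt over the pack. Drive the orange wedge into the gap between the dark rib and the red tab so that it holds the bolt clear on its own once you let go of it; then draw the pack out along its leaning slot without yanking it against the bolt, and set it down, not dropped, standing upright in the grey tray. Leave the wedge holding the bolt open and do not disturb the other things on the bench.

Things in the scene. Friction and masses are not known exactly. Their poses are not given: they have to be found in the camera images.
- analyser: Fixed cream bench instrument, 240 deep (x), 220 wide (y), 137 high; place and yaw vary. Origin: on the bench under its middle; x points away from the robot, y left, z up. Its deck slopes 30 degrees, rising from 45 mm high at the front edge (x=-100) to 137 at x=60, flat behind. Left side wall at y=+110. A grey guide for the bolt stands on the deck at y=60 to 100, rising 41 mm off it.
- slot_mouth (a point): Middle of the battery slot's mouth on the sloping deck: (-20, 0, 91) mm in the analyser's frame, same axes. The slot, 40 x 74 mm and 70 mm deep, is square to the deck, so it leans 30 degrees from vertical; the way out is (-0.5, 0, 0.866) in the analyser's frame.
- slot_floor (a point): Middle of the slot's floor, (15, 0, 30.4) mm in the analyser's frame, 70 mm down the slot from its mouth.
- prop_gap (a point): Middle of the outer face of the dark rib, 20 mm above the bench: (-70, 150, 20) mm in the analyser's frame, same axes. The rib is fixed to the left side wall (y=110 to 150), x=-85 to -55, 45 high. The wedge goes in past this face along the analyser's +x, lying on the bench, flat face along the rib, ramp towards the red tab.
- latch (a joint): Opening of the sprung steel bolt, m: 0 = shut, its end 12 mm over the pack's left shoulder and 1 mm above it; grows along the analyser's +y, at most 0.035; the pack is clear from 0.015. The spring shuts it with 4.5 N at 0, 7.5 N at 0.020. The bolt is 24 mm broad, 31 to 39 mm off the deck.
- latch_tab (a point): Middle of the inner face of the red tab, (-70, 162, 20) mm in the analyser's frame when shut: 12 mm gap to the rib. The tab is a plate 12 mm thick, x=-85 to -30, z=6 to 40, and moves with the bolt; an upright steel arm (x=-50 to -26, up to 121 mm high) joins it to the bolt.
- wedge: Loose orange wedge, 145 long, 32 wide, 40 high, 0.12 kg, on the bench. Origin on its underside, x to its tip, z up. From above: flat face y=-16; tip at x=65 is 5 thick (y=-16 to -11); the ramp on the +y side reaches full width (y=16) at x=0; parallel from there to the rear, x=-80. Grip it near x=-60 across y. In place its origin is 10 to 20 mm past the rib's middle; driving it takes 10 to 25 N.
- battery: Loose battery pack, 0.4 to 0.63 kg: blue body 36 (x) x 70 (y) x 100 (z), yellow grip on top 22 (x) x 30 (y), z=100 to 160. Origin: centre of its underside, z along its length to the grip. At the start home in the slot: origin at slot_floor, z along the way out, x up the slope, y as the analyser's y; 30 mm of its body stands out of the deck. It slides freely, 2 to 4 mm play.
- tray: Fixed grey open tray, 140 (x) x 160 (y) x 22 high, walls and floor 6 mm thick; place and yaw vary. Origin: under its middle, z up.
- meter: Bystander: yellow hand-held meter lying flat, 160 x 85 x 36. Origin under its middle.
- breadboard: Bystander: white breadboard lying flat, 55 (x) x 165 (y) x 18 high with its chips. Origin under its middle.
- screwdriver: Bystander: screwdriver with red handle, 180 long, lying along its x. Origin under its middle.
- reel: Bystander: metal wire reel, 60 across, 50 high. Origin under its middle.
- mug: Bystander: blue mug, 80 across, 95 high. Origin under its middle.
- parts_bin: Bystander: blue parts bin, 100 x 150 x 50. Origin under its middle.

How it is judged:
By the outcome, as a careful person would: the job done as asked, in the order asked, and still so for the second after the job is handed in, with the robot touching nothing.
It also fails if it takes over 58 s, if anything falls off the work surface, if the arm or the gripper's body presses on something with over 40 N, if the wrist force passes 120 N, or if a joint passes its speed limit or range.

## Working session

There is one attempt and no reset: what is moved stays moved. The work goes in short steps, Python scripts to look and compute and a tool call to move; the robot and the scene stay as the last step left them, time stands still between calls to the robot, and variables do not carry over. Pictures are saved under pics/ and viewed, about 8 in all and at most 12, crops included, and the job is handed in when it is done.

Besides the shell and the picture viewer there is one more tool, called after "Emit:" in YAML: its name, and indented under it one key for each argument. carry_out: Moves the arm, as the interface text tells. Its arguments: {"type":"object","properties":{"series":{"type":"array","items":{"type":"number"}},"squeeze":{"type":"number"}},"required":["series"]}

```bash
ls; mkdir -p pics; cat > h.py <<'E'
import numpy as np, cv2
from scipy.spatial.transform import Rotation as R
from plant import manip
def cam(name):
    s=manip.sense(); c=manip.camera(name)
    f=240/np.tan(np.radians(c["vertical_fov"])/2)
    c["K"]=np.array([[f,0,c["cx"]],[0,f,c["cy"]],[0,0,1.]]); c["D"]=np.array(c["distortion"],float)
    if "extrinsics" in c: c["T"]=np.array(c["extrinsics"])
    else:
        T=np.eye(4);T[:3,:3]=R.from_quat(s["eef_rot"]).as_matrix();T[:3,3]=s["position"];c["T"]=T@np.array(c["mount"])
    return c
def save(c,n): cv2.imwrite("pics/"+n,c["img"][:,:,::-1])
def ray(c,uv):
    p=cv2.undistortPoints(np.array(uv,float).reshape(-1,1,2),c["K"],c["D"]).reshape(-1,2)
    return np.c_[p,np.ones(len(p))]@c["T"][:3,:3].T, c["T"][:3,3]
def onz(c,uv,z):
    d,o=ray(c,uv); return o+d*((z-o[2])/d[:,2])[:,None]
def cloud(c):
    v,u=np.mgrid[0:480,0:640]; d,o=ray(c,np.stack([u,v],-1).reshape(-1,2))
    return (o+d*c["z_map"].reshape(-1,1)).reshape(480,640,3)
def proj(c,P):
    Ti=np.linalg.inv(c["T"]); r=cv2.Rodrigues(Ti[:3,:3])[0]
    return cv2.projectPoints(np.array(P,float).reshape(-1,1,3),r,Ti[:3,3],c["K"],c["D"])[0].reshape(-1,2)
E
python3 - <<'E'
from h import *
np.set_printoptions(precision=1,suppress=True)
for n in["scene","side"]:
    c=cam(n);save(c,n+"1.png");P=cloud(c);print(n,c["T"][:3,3],c["T"][:3,2])
    np.savez(n+"1.npz",P=P,img=c["img"])
    for t in["analyser","wedge","battery","tray","latch","meter","breadboard","screwdriver","reel","mug","parts_bin"]:
        for m in manip.silhouettes(n,t)[:1]:
            q=P[m["mask"]&(c["z_map"]>0)]; 
            print(t,round(m["confidence"],2),m["rect"],np.percentile(q,2,axis=0),np.percentile(q,98,axis=0)) if len(q) else 0
    for t in["slot_mouth","prop_gap","latch_tab","wedge","tray","battery","analyser"]:
        for m in manip.pinpoint(n,t)[:1]: print("pt",t,round(m["confidence"],2),np.array(m["xy"]),onz(c,m["xy"],{"slot_mouth":91,"prop_gap":20,"latch_tab":20,"battery":30.4}.get(t,0)))
E
```

```text
pics
scene [1176.7 -117.7  948.9] [-0.6  0.1 -0.8]
analyser 0.58 [296.4, 250.6, 421.3, 359.6] [582.4 -93.9  12.5] [801.4 179.2 141.5]
wedge 0.68 [448.4, 217.3, 473.2, 272.2] [471.7 334.    5.4] [606.8 370.6  44.9]
battery 0.91 [328.7, 242.6, 361.8, 279.0] [594.1 -20.3 101.2] [655.2  45.4 173.9]
tray 0.59 [164.8, 221.2, 237.8, 282.1] [ 388.4 -416.6    1.9] [ 544.7 -253.2   25.3]
latch 0.73 [351.8, 251.6, 421.0, 284.3] [586.2  41.1  12.1] [639.7 188.6 132.6]
meter 0.7 [191.4, 304.8, 236.2, 382.3] [ 650.6 -342.3   12.2] [ 806.9 -251.    47.9]
breadboard 0.79 [252.9, 224.4, 316.1, 248.2] [ 403.7 -195.2    3.5] [463.2 -40.4  17.5]
screwdriver 0.84 [378.9, 187.3, 416.1, 200.3] [331.  176.6   9.6] [353.3 262.9  30.6]
reel 0.88 [139.3, 312.5, 172.5, 343.5] [ 655.2 -456.1    5. ] [ 707.8 -401.6   54.7]
mug 0.86 [441.7, 294.0, 496.3, 345.4] [721.5 230.    2.7] [798.7 338.1  98. ]
parts_bin 0.81 [150.4, 176.5, 209.7, 225.3] [ 233.  -473.4    1.7] [ 338.5 -325.6   52.8]
pt slot_mouth 0.97 [343.8 274.1] [[633.8  13.7  91. ]]
pt prop_gap 0.86 [403.2 271.7] [[601.6 174.4  20. ]]
pt latch_tab 0.56 [
[... 632 characters left out ...]
192.5 130.8]
meter 0.98 [247.1, 172.6, 315.1, 201.2] [ 645.3 -343.3    4.8] [ 797.7 -252.5   46.2]
breadboard 0.75 [367.2, 224.5, 397.4, 270.6] [ 404.8 -192.2    3.2] [461.2 -34.9  16.7]
reel 0.81 [298.5, 145.5, 321.0, 174.7] [ 656.6 -447.2    4.5] [ 707.6 -399.5   53.8]
mug 0.68 [261.8, 199.0, 298.0, 242.0] [589.8 -22.8  90.2] [660.2  51.4 173.9]
parts_bin 0.71 [435.3, 161.0, 481.7, 209.2] [ 238.2 -476.3    1.4] [ 336.1 -319.4   51.5]
pt prop_gap 0.67 [273.2 312.3] [[599.3 163.8  20. ]]
pt latch_tab 0.66 [273.9 317.8] [[593.3 178.4  20. ]]
pt wedge 0.61 [269.4 399.2] [[548.  351.8   0. ]]
pt tray 0.6 [384.2 195.4] [[ 465.9 -342.5    0. ]]
pt analyser 0.74 [264.  270.7] [[666.5  19.8   0. ]]
```

```bash
cat > fit.py <<'E'
from h import *
from scipy.optimize import least_squares
def halfspaces(poly): # ccw 2d polygon -> n,d
    p=np.array(poly,float);e=np.roll(p,-1,0)-p;n=np.c_[e[:,1],-e[:,0]];n/=np.linalg.norm(n,axis=1)[:,None];return n,(n*p).sum(1)
def fit(pts,sdf,x0,fs=2.):
    def f(x):
        c,s=np.cos(x[2]),np.sin(x[2]);q=pts-[x[0],x[1],0]
        return sdf(np.c_[c*q[:,0]+s*q[:,1],-s*q[:,0]+c*q[:,1],q[:,2]])
    r=least_squares(f,x0,loss="soft_l1",f_scale=fs,x_scale=[1,1,.01]);return r.x,np.median(abs(f(r.x)))
na,da=halfspaces([(-120,0),(120,0),(120,137),(60,137),(-100,45),(-120,45)])
sd_an=lambda q:np.max(np.c_[q[:,[0,2]]@na.T-da,abs(q[:,1])-110],axis=1)
nw,dw=halfspaces([(-80,-16),(65,-16),(65,-11),(0,16),(-80,16)])
sd_we=lambda q:np.max(np.c_[q[:,:2]@nw.T-dw,q[:,2]-40],axis=1)
E
python3 - <<'E'
from fit import *
np.set_printoptions(precision=3,suppress=True)
sets={"analyser":[], "wedge":[], "tray":[]};each={}
for n in["scene","side"]:
    c=cam(n);P=cloud(c)
    for t in sets:
        for m in manip.silhouettes(n,t)[:1]:
            k=cv2.erode(m["mask"].astype(np.uint8),np.ones((3,3)))>0 if t!="tray" else m["mask"]
            q=P[k&(c["z_map"]>0)];sets[t].append(q);each[n,t]=q
def tray(q):
    q=q[q[:,2]>14];return cv2.minAreaRect(q[:,:2].astype(np.float32))
for n in["scene","side","both"]:
    g=lambda t: np.vstack(sets[t]) if n=="both" else each[n,t]
    print(n,"an",*[fit(g("analyser"),sd_an,[665,20,y]) for y in (0.05,-.1)])
    print("  we",*[fit(g("wedge"),sd_we,[548,349,y]) for y in (0.0,)]); print("  tray",tray(g("tray")))
    for t in sets: print(t,len(g(t)))
E
```

```text
scene an (array([680.273,  46.504,  -0.071]), np.float64(82.90199510090906)) (array([680.273,  46.498,  -0.071]), np.float64(82.90199510090906))
  we (array([547.379, 353.551,  -0.058]), np.float64(1.0077918224938003))
  tray ((465.889404296875, -334.17498779296875), (144.44984436035156, 158.5716552734375), 13.361246109008789)
analyser 9447
wedge 616
tray 2826
side an (array([662.415,  45.178,  -0.381]), np.float64(46.97908880399734)) (array([662.415,  45.178,  -0.381]), np.float64(46.97908880399734))
  we (array([548.993, 354.653,  -0.062]), np.float64(0.8027054762144985))
  tray ((468.4375305175781, -331.8702392578125), (140.24581909179688, 170.87420654296875), 14.312361717224121)
analyser 13345
wedge 2120
tray 2276
both an (array([680.941,  58.374,  -0.101]), np.float64(65.72438618312702)) (array([680.921,  58.404,  -0.101]), np.float64(65.72438618312702))
  we (array([549.334, 354.343,  -0.063]), np.float64(0.9042546697741143))
  tray ((465.71075439453125, -332.55975341796875), (145.63124084472656, 171.01329040527344), 13.957294464111328)
analyser 22792
wedge 2736
tray 5102
```

View pics/scene1.png

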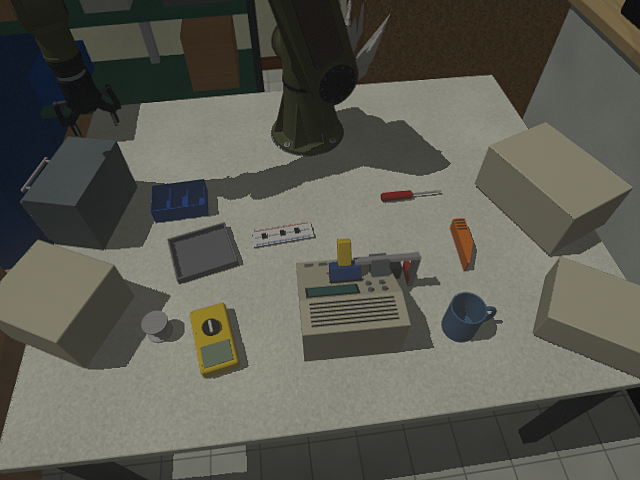

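View pics/side1.png

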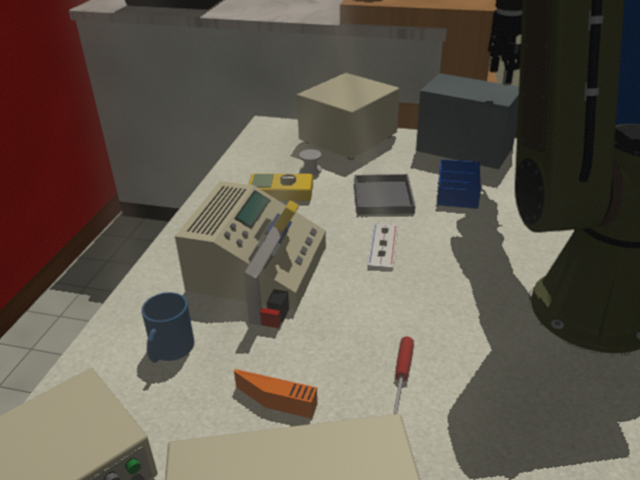

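```bash
python3 - <<'E'
from fit import *
np.set_printoptions(precision=4,suppress=True)
al=[]
for n in["scene","side"]:
    c=cam(n);P=cloud(c)
    ms=manip.silhouettes(n,"analyser")
    ok=P[...,2]>3
    q=None
    for m in ms:
        k=cv2.erode(m["mask"].astype(np.uint8),np.ones((3,3)))>0
        q=P[k&ok]
        if len(q)>500 and np.linalg.norm(np.median(q,0)[:2]-[670,20])<100: break
    else: print("none");continue
    # widen: everything near the box, within sdf band, after first fit
    x,r=fit(q,sd_an,[665,20,0.]);print(n,x,r)
    al.append(q)
x,r=fit(np.vstack(al),sd_an,[665,20,0.]);print("both",x,r)
A=lambda p:np.array([x[0],x[1],0])+R.from_euler("z",x[2]).apply(p)
c=cam("scene")
for t,p in dict(mouth=(-20,0,91),gap=(-70,150,20),tab=(-70,162,20),bat_top=(-65,0,169),front=(-120,0,0),arm_top=(-38,168,121)).items(): print(t,A(p),proj(c,A(p)))
im=c["img"].copy()
box=[(a,b,z) for a,z in((-120,0),(-120,45),(-100,45),(60,137),(120,137),(120,0)) for b in(-110,110)]+[(-70,150,20),(-70,162,20),(-20,0,91)]
for u in proj(c,A(box)): cv2.circle(im,tuple(np.round(u).astype(int)),2,(255,0,255),-1)
W=lambda p:np.array([548.5,354.2,0])+R.from_euler("z",-.061).apply(p)
for u in proj(c,W([(-80,-16,40),(-80,16,40),(0,16,40),(65,-11,40),(65,-16,40)])): cv2.circle(im,tuple(np.round(u).astype(int)),1,(0,255,0),-1)
Tr=lambda p:np.array([467,-333.3,0])+R.from_euler("z",.24).apply(p)
for u in proj(c,Tr([(70,80,22),(70,-80,22),(-70,-80,22),(-70,80,22)])): cv2.circle(im,tuple(np.round(u).astype(int)),1,(0,255,0),-1)
cv2.imwrite("pics/ov.png",cv2.resize(im[200:380,150:510,::-1],None,fx=2.2,fy=2.2,interpolation=2))
E
```

```text
scene [679.9158  45.4826  -0.0612] 82.87588351158769
side [664.7111  45.031   -0.3425] 47.323601533839565
both [679.6987  61.135   -0.0402] 66.01248765820571
mouth [659.7149  61.9395  91.    ] [[366.4207 281.1745]]
gap [615.7897 213.8296  20.    ] [[419.8677 274.6392]]
tab [616.2724 225.8198  20.    ] [[424.5455 274.2651]]
bat_top [614.7513  63.7498 169.    ] [[366.274  245.2254]]
front [559.7958  65.9624   0.    ] [[357.3147 267.1798]]
arm_top [648.4879 230.5277 121.    ] [[438.8858 261.7405]]
```

View pics/ov.png

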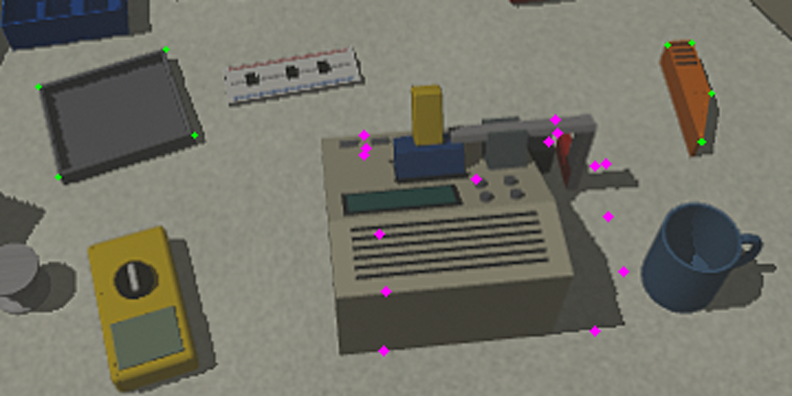

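```bash
sed -i 's/\[(-120,0),(120,0),(120,137),(60,137),(-100,45),(-120,45)\]/[(-100,0),(140,0),(140,137),(60,137),(-100,45)]/' fit.py; python3 - <<'E'
from fit import *
np.set_printoptions(precision=4,suppress=True)
al=[]
for n in["scene","side"]:
    c=cam(n);P=cloud(c);np.save(n+"P.npy",P)
    q=P[(P[...,2]>8)];q=q[(abs(q[:,0]-665)<180)&(abs(q[:,1]-20)<160)]
    x=np.array([655,20,0.05])
    for it in range(4):
        cs,s=np.cos(x[2]),np.sin(x[2]);d=q-[x[0],x[1],0]
        k=abs(sd_an(np.c_[cs*d[:,0]+s*d[:,1],-s*d[:,0]+cs*d[:,1],d[:,2]]))<(25,12,8,5)[it]
        x,r=fit(q[k],sd_an,x,1.)
    print(n,x,r,k.sum());al.append(q[k])
x,r=fit(np.vstack(al),sd_an,x,1.);print("both",x,r)
A=lambda p:np.array([x[0],x[1],0])+R.from_euler("z",x[2]).apply(p)
c=cam("scene")
for t,p in dict(mouth=(-20,0,91),gap=(-70,150,20),tab=(-70,162,20)).items(): print(t,A(p),proj(c,A(p)))
im=c["img"].copy()
box=[(a,b,z) for a,z in((-100,0),(-100,45),(60,137),(140,137),(140,0)) for b in(-110,110)]+[(-70,150,45),(-70,162,40),(-20,0,91)]
for u in proj(c,A(box)): cv2.circle(im,tuple(np.round(u).astype(int)),1,(255,0,255),-1)
cv2.imwrite("pics/ov2.png",cv2.resize(im[220:380,280:500,::-1],None,fx=3.5,fy=3.5,interpolation=2))
E
```

```text
scene [658.0874  14.1746  -0.0313] 0.9945716065635253 8676
side [661.0227  14.3903  -0.0309] 1.2297151310634717 11267
both [658.6691  14.541   -0.0325] 1.2261804293258933
mouth [638.6796  15.1908  91.    ] [[344.7934 275.7744]]
gap [593.5796 166.7361  20.    ] [[399.4615 269.4015]]
tab [593.9694 178.7298  20.    ] [[404.1113 269.0051]]
```

View pics/ov2.png

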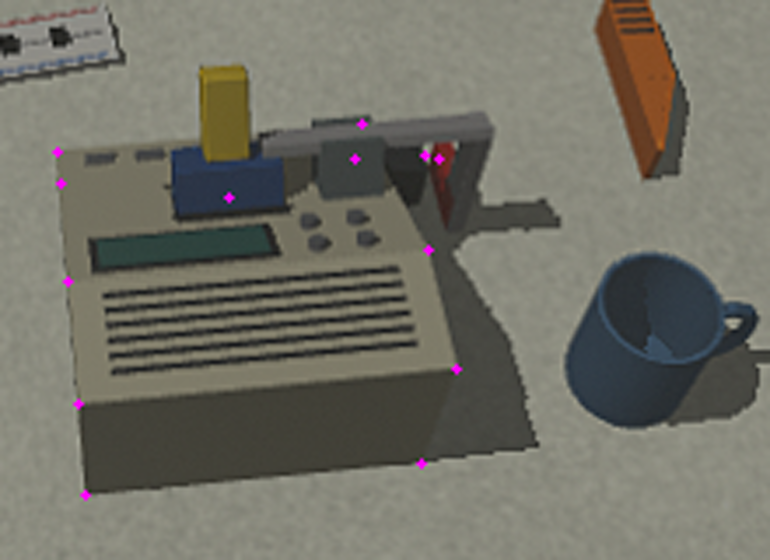

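```bash
cat >> h.py <<'E'
def rel(target,yawdir=None):
    """shift in tool axes to world target; tool-z turn so that tool y lies along world direction angle yawdir"""
    s=manip.sense();M=R.from_quat(s["eef_rot"]).as_matrix()
    d=M.T@(np.array(target)-s["position"]);t=None
    if yawdir is not None:
        v=M.T@[np.cos(yawdir),np.sin(yawdir),0];t=np.arctan2(v[1],v[0])-np.pi/2;t=(t+np.pi/2)%np.pi-np.pi/2
    return np.round(d,1),t
E
python3 - <<'E'
from h import *
np.set_printoptions(precision=3,suppress=True)
s=manip.sense();print(s["time_s"],s["position"],s["force"],s["qpos"]);print(R.from_quat(s["eef_rot"]).as_matrix())
for p in [(480,-100,220),(489,358,180)]: print(rel(p,np.pi/2-.061))
E
```

```text
2.7 [ 217.39  -559.221  219.614] [-0.556  0.061  0.963] [-1.2    0.313 -0.047  1.21  -0.     1.571]
[[ 0.932  0.362 -0.   ]
 [ 0.362 -0.932  0.   ]
 [-0.    -0.    -1.   ]]
(array([ 411.2, -332.9,   -0.4]), np.float64(0.43176168258809344))
(array([ 585.5, -756.5,   39.6]), np.float64(0.43176168258809344))
```

Emit:
carry_out:
  series: [60,411,-333,0,0.2,60,411,-333,0,0.43,60,411,-333,0,0.43,60,411,-333,0,0.43,60,411,-333,0,0.43,60,411,-333,0,0.43,60,411,-333,0,0.43,60,411,-333,0,0.43,60,411,-333,0,0.43,60,411,-333,0,0.43,60,411,-333,0,0.43,60,411,-333,0,0.43,60,411,-333,0,0.43]
  squeeze: 80

```text
time_s: 4.0
position: [479.8, -99.5, 219.5]
eef_rot: [1.0, -0.029, -0.0, 0.0]
force: [-0.6, 0.3, -0.4]
opening: 0.604
```

```bash
python3 - <<'E'
from h import *
np.set_printoptions(precision=3,suppress=True)
s=manip.sense();print(s["time_s"],s["position"],s["qpos"],s["opening"])
for p in [(430,300,190),(489,358,180)]: print(rel(p,np.pi/2-.061))
E
```

```text
4.0 [479.79  -99.544 219.526] [-0.204  0.107 -0.305  1.159 -0.     2.995] 0.6041460518436835
(array([ -72.6, -396. ,   29.4]), np.float64(0.003556933078155744))
(array([ -17.1, -457.3,   39.3]), np.float64(0.003556933078155744))
```

Emit:
carry_out:
  series: [60,-1,-23,0,-0.15,60,-2,-46,0,-0.3,60,-3,-69,0,-0.45,60,-4,-92,0,-0.6,60,-5,-115,0,-0.75,60,-5,-138,0,-0.9,60,-6,-161,0,-1.05,60,-7,-184,0,-1.2,60,-8,-207,0,-1.35,60,-9,-230,0,-1.5,60,-10,-253,0,-1.65,60,-10,-276,0,-1.8,60,-11,-300,0,-1.95,60,-12,-323,0,-2.1,60,-13,-346,0,-2.25,60,-14,-370,0,-2.4,60,-15,-393,0,-2.55,60,-16,-416,0,-2.7,60,-17,-440,10,-2.85,60,-17,-457,20,-3.0]

```text
time_s: 6.0
position: [490.1, 357.4, 199.4]
eef_rot: [0.098, 0.995, -0.0, 0.0]
force: [-0.3, 0.4, -0.1]
opening: 0.597
```

```bash
python3 - <<'E'
from fit import *
np.set_printoptions(precision=3,suppress=True)
s=manip.sense();print(s["time_s"],s["position"],s["qpos"],s["opening"])
c=cam("wrist");save(c,"w1.png");P=cloud(c)
print(c["mount"])
q=P[(P[...,2]>8)&(c["z_map"]>0)];q=q[(abs(q[:,0]-548)<110)&(abs(q[:,1]-354)<50)&(q[:,2]<55)]
print(len(q),q[:,2].max()); print(fit(q,sd_we,[548.5,354,-.06],1.)) if len(q)>200 else 0
print(rel((488.6,357.9,25),np.pi/2-.061))
E
```

```text
6.0 [490.078 357.367 199.417] [ 0.63   0.334 -0.065  1.171 -0.     0.827] 0.5967162899336456
[[  -0.001   -0.961   -0.277   70.873]
 [   1.      -0.001   -0.       0.062]
 [  -0.      -0.277    0.961 -153.901]
 [   0.       0.       0.       1.   ]]
5701 42.2039113471011
(array([546.618, 353.94 ,  -0.067]), np.float64(0.5547463865502209))
(array([  0.2,  -1. , 172.2]), np.float64(-0.1282261504456268))
```

View pics/w1.png

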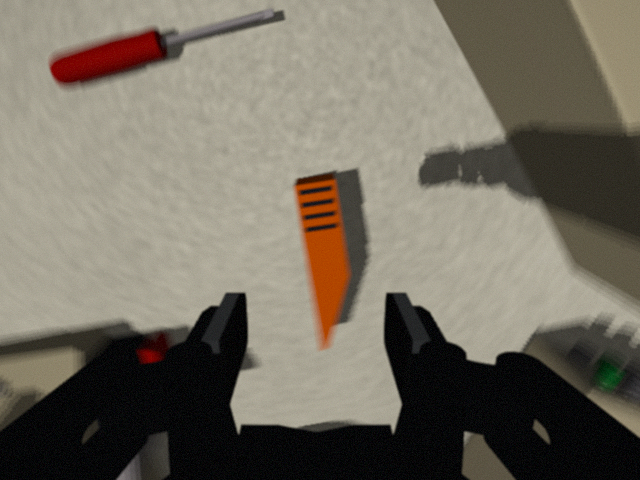

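```bash
python3 - <<'E'
from h import *
np.set_printoptions(precision=1,suppress=True)
P=np.load("sceneP.npy").reshape(-1,3)
for x0 in (380,430,480,530):
    q=P[(P[:,2]>25)&(abs(P[:,0]-x0)<25)&(P[:,1]>385)]
    print(x0,len(q),q[q[:,1].argmin()] if len(q) else "")
print(rel((487.5,358,23),np.pi/2-.066))
E
```

```text
380 1751 [355.3 472.6 120.2]
430 1897 [405.1 492.3  54.2]
480 1994 [457.3 513.2  50.5]
530 2418 [507.  532.1 126.4]
(array([  1.3,  -1.2, 174.2]), np.float64(-0.1232261585016976))
```

Emit:
carry_out:
  series: [60,1.3,-1.2,40,-0.123,60,1.3,-1.2,85,-0.123,60,1.3,-1.2,130,-0.123,60,1.3,-1.2,160,-0.123,60,1.3,-1.2,174,-0.123,60,1.3,-1.2,174,-0.123,20,1.3,-1.2,174,-0.123,20,1.3,-1.2,174,-0.123,20,1.3,-1.2,174,-0.123,20,1.3,-1.2,174,-0.123,20,1.3,-1.2,174,-0.123]
  squeeze: 80

```text
time_s: 7.15
position: [489.2, 358.6, 25.7]
eef_rot: [0.033, 0.999, 0.001, 0.001]
force: [-0.2, -2.4, 6.7]
opening: 0.322
```

```bash
python3 - <<'E'
from h import *
np.set_printoptions(precision=3,suppress=True)
s=manip.sense();print(s["time_s"],s["position"],s["force"],s["opening"]);
A=lambda p:np.array([659,14.4,0])+R.from_euler("z",-.032).apply(p)
# wedge centre line is at jaws' middle; grasp at wedge x=-60
for ox,off,z in((-185,2,33),(-185,2,24)):
    w=A((ox-60,150+off+16,0)); print(A((ox,168,0)),w,rel((w[0],w[1],z),np.pi/2-.032))
E
```

```text
7.15 [489.213 358.571  25.709] [-0.221 -2.392  6.673] 0.32171057991959373
[479.47  188.233   0.   ] [419.501 190.153   0.   ] (array([  58.3, -172.7,   -7.6]), np.float64(-0.03458847140644328))
[479.47  188.233   0.   ] [419.501 190.153   0.   ] (array([  58.4, -172.7,    1.4]), np.float64(-0.03458847140644328))
```

Emit:
carry_out:
  series: [20,0,0,-6,0,20,0,0,-8,0,20,0,0,-8,0]

```text
time_s: 7.45
position: [489.8, 359.2, 34.8]
eef_rot: [0.033, 0.999, 0.001, 0.002]
force: [0.1, 0.9, -1.2]
opening: 0.323
```

```bash
python3 - <<'E'
from fit import *
np.set_printoptions(precision=3,suppress=True)
s=manip.sense();print(s["time_s"],s["position"],s["force"],s["opening"],R.from_quat(s["eef_rot"]).as_matrix()[:,2])
c=cam("wrist");save(c,"w2.png");c2=cam("side");P=cloud(c2)
q=P[(P[...,2]>15)&(c2["z_map"]>0)];q=q[(abs(q[:,0]-565)<70)&(abs(q[:,1]-354)<50)&(q[:,2]<65)]
print(len(q),np.percentile(q,[2,98],axis=0)); f=lambda z:fit(q-[0,0,z],sd_we,[548.5,354,-.06],1.)
for z in(0,4,8): print(z,*f(z))
E
```

```text
7.45 [489.821 359.247  34.794] [ 0.099  0.872 -1.176] 0.32287983938585246 [ 0.003  0.003 -1.   ]
1387 [[498.013 338.409  16.133]
 [608.893 376.192  51.53 ]]
0 [549.566 355.379  -0.066] 4.052044091926405
4 [549.323 355.468  -0.065] 1.6342173174266126
8 [548.709 355.672  -0.061] 0.7689278574148837
```

View pics/w2.png

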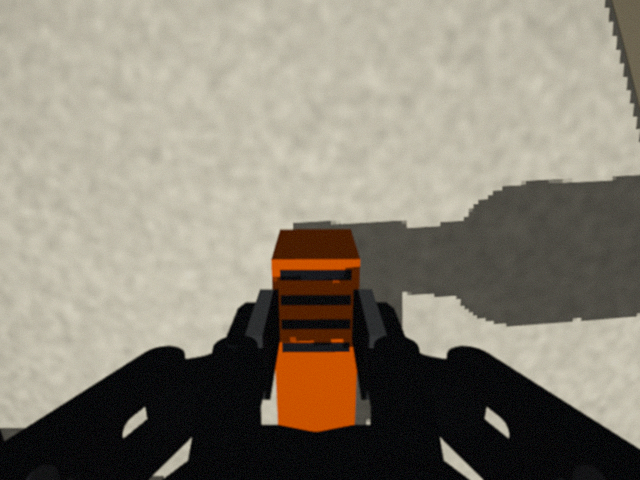

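Emit:
carry_out:
  series: [20,10,-25,-3,0,20,20,-55,-3,-0.01,20,30,-85,-3,-0.02,20,40,-115,-3,-0.035,20,50,-145,-3,-0.035,20,59,-173,-3,-0.035,20,59,-173,0,-0.035,20,59,-173,5,-0.035,20,59,-173,5,-0.035]

```text
time_s: 8.45
position: [419.1, 190.5, 28.0]
eef_rot: [0.016, 1.0, 0.001, 0.001]
force: [0.3, -0.3, -1.3]
opening: 0.318
```

```bash
cat > chk.py <<'E'
from fit import *
np.set_printoptions(precision=3,suppress=True)
s=manip.sense();print(s["time_s"],s["position"],s["force"],s["opening"])
M=R.from_quat(s["eef_rot"]).as_matrix();print("yaw",np.arctan2(-M[1,0],-M[0,0]))
Ri=R.from_euler("z",.032)
inA=lambda p:Ri.apply(np.array(p)-[659,14.4,0])
print("TCP in A",inA(s["position"]))
w=s["position"]-60*M[:,0]
x0=[w[0],w[1],np.arctan2(-M[1,0],-M[0,0])]
for n in("scene","side"):
    c=cam(n);P=cloud(c);save(c,n+"_chk.png")
    m=[m for m in manip.silhouettes(n,"wedge")[:1]]
    if not m: continue
    k=cv2.erode(m[0]["mask"].astype(np.uint8),np.ones((3,3)))>0
    q=P[k&(c["z_map"]>0)];q=q[(q[:,2]>8)&(q[:,2]<65)]
    if len(q)<50: continue
    zo=np.percentile(q[:,2],90)-40
    x,r=fit(q-[0,0,max(zo,0)],sd_we,x0,1.);print(n,m[0]["confidence"],len(q),"zoff",zo,"wedge",x,r,"inA",inA([x[0],x[1],0]),"yaw rel",x[2]+.032)
E
python3 chk.py
```

```text
8.45 [419.124 190.548  27.971] [ 0.278 -0.304 -1.308] 0.31836097242692407
yaw -0.031188423528879253
TCP in A [-245.389  168.383   27.971]
scene 0.73 452 zoff 5.232462853630103 wedge [472.136 189.153  -0.027] 1.2581824402449922 inA [-192.36   168.685    0.   ] yaw rel 0.005008045988102432
side 0.97 1456 zoff 3.4688887652896483 wedge [479.309 189.517  -0.026] 0.9824839906890919 inA [-185.202  169.279    0.   ] yaw rel 0.005861097810803385
```

Emit:
carry_out:
  series: [20,-12,-0.5,2,0,20,-26,-0.5,2,0,20,-38,-0.5,2,0,20,-48,-0.5,2,0,20,-56,-0.5,2,0,20,-62,-0.7,2,0,20,-62,-0.7,2,0]
  squeeze: 110

```text
time_s: 9.35
position: [476.9, 187.0, 25.9]
eef_rot: [0.016, 1.0, 0.0, -0.003]
force: [-14.0, -2.6, 10.9]
opening: 0.302
```

```bash
python3 chk.py; python3 -c "
import cv2
a=cv2.imread('pics/scene_chk.png')[235:305,340:460];b=cv2.imread('pics/side_chk.png')[220:350,210:350]
a=cv2.resize(a,(380,222));b=cv2.resize(b,(380,353));import numpy as np
cv2.imwrite('pics/c1.png',np.vstack([a,b]))"
```

```text
9.35 [476.94  186.959  25.862] [-13.996  -2.579  10.88 ] 0.3023855995549895
yaw -0.031578295247355455
TCP in A [-187.488  166.645   25.862]
scene 0.71 317 zoff 3.2467521100950734 wedge [516.722 185.58   -0.034] 1.3080315281272732 inA [-147.682  166.54     0.   ] yaw rel -0.0016495914264113773
side 0.61 1228 zoff 1.2915133767018148 wedge [537.116 184.779  -0.045] 0.9009033426037556 inA [-127.272  166.392    0.   ] yaw rel -0.013116470445842118
```

View pics/c1.png

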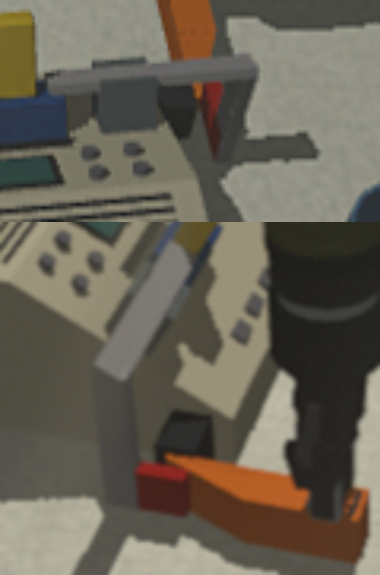

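Emit:
carry_out:
  series: [20,-8,0,-0.5,0,20,-16,0,-0.5,0,20,-24,0,-0.5,0,20,-32,0,-0.5,0,20,-40,0,-0.5,0,20,-48,0,-0.5,0,20,-56,0,-0.5,0,20,-64,0,-0.5,0,20,-71,0,-0.5,0,20,-74,0,-0.5,0,20,-74,0,-0.5,0]

```text
time_s: 10.65
position: [546.9, 183.3, 25.8]
eef_rot: [0.016, 1.0, -0.001, -0.007]
force: [-13.4, -3.4, 15.2]
opening: 0.305
```

```bash
python3 chk.py
```

```text
10.65 [546.889 183.316  25.849] [-13.413  -3.391  15.243] 0.30480406137391935
yaw -0.031583406985477194
TCP in A [-117.458  165.243   25.849]
scene 0.77 311 zoff 3.3182785186980936 wedge [610.672 181.946  -0.03 ] 1.1924146580429351 inA [-53.663 165.914   0.   ] yaw rel 0.0018372596587233128
side 0.89 676 zoff 1.6718636535880478 wedge [607.131 181.88   -0.031] 1.0320096273456603 inA [-57.201 165.735   0.   ] yaw rel 0.0013003324589390235
```

Emit:
carry_out:
  series: [20,-2,0,-0.5,0,20,-4,0,-0.5,0,20,-4,0,-0.5,0,45,-4,0,-0.5,0,55,-3,0,-0.5,0,60,-2,0,-0.5,0,60,0,0,-20,0,60,0,0,-60,0,60,0,0,-100,0,60,0,0,-150,0,60,0,0,-200,0,60,0,0,-200,0]

```text
time_s: 12.05
position: [554.2, 184.9, 234.1]
eef_rot: [0.016, 1.0, 0.001, -0.0]
force: [0.6, 0.2, 0.4]
opening: 0.602
```

```bash
python3 chk.py; python3 - <<'E'
from h import *
c=cam("side");save(c,"s3.png");c=cam("scene");save(c,"sc3.png")
a=cv2.imread('pics/sc3.png')[225:305,310:450];b=cv2.imread('pics/s3.png')[190:350,210:350]
cv2.imwrite('pics/c2.png',np.hstack([cv2.resize(a,(400,229)).repeat(1,0)[:229],cv2.resize(b,(350,400))[:229]]) if 0 else np.vstack([cv2.resize(a,(350,200)),cv2.resize(b,(350,400))]))
s=manip.sense();print(s["position"],s["qpos"])
E
```

```text
12.05 [554.201 184.919 234.069] [0.555 0.192 0.445] 0.6021875588251253
yaw -0.03167914558449785
TCP in A [-110.201  167.078  234.069]
scene 0.76 380 zoff 3.3284004203102455 wedge [610.717 181.964  -0.026] 1.370562857650512 inA [-53.619 165.934   0.   ] yaw rel 0.005681853993377603
side 0.85 884 zoff 2.192969998559988 wedge [607.328 182.172  -0.024] 1.093802785335015 inA [-57.013 166.033   0.   ] yaw rel 0.008099754457267919
[548.61211354 183.17667258 224.07355879] [ 0.32042752  0.2854034  -0.07499406  1.22644752  0.00308083  0.35204074]
```

View pics/c2.png

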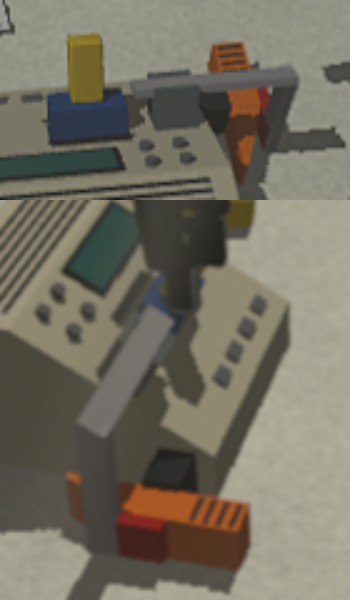

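```bash
python3 - <<'E'
from h import *
np.set_printoptions(precision=3,suppress=True)
s=manip.sense();print(s["position"]);print(rel((601.5,16.2,225),np.pi/2-.032))
for n in("side","scene"):
    c=cam(n);P=cloud(c);hsv=cv2.cvtColor(c["img"],cv2.COLOR_RGB2HSV)
    k=(P[...,2]>125)&(P[...,2]<180)&(abs(P[...,0]-600)<60)&(abs(P[...,1]-16)<50)&(hsv[...,1]>120)&(hsv[...,0]>15)&(hsv[...,0]<35)
    q=P[k];print(n,len(q),np.percentile(q,[2,50,98],axis=0)) if len(q) else 0
E
```

```text
[548.612 183.177 224.074]
(array([ -58.1, -165.2,   -1.4]), np.float64(0.0003407101336256879))
side 1 [[598.078  30.457 152.431]
 [598.078  30.457 152.431]
 [598.078  30.457 152.431]]
scene 353 [[590.992   0.266 127.992]
 [615.588  13.362 154.739]
 [632.204  28.128 175.455]]
```

Emit:
carry_out:
  series: [60,-18,-45,-5,0,60,-35,-90,-5,0,60,-50,-135,-5,0,60,-58,-160,-5,0,60,-58,-166,-2,0,60,-58,-166,-2,0]

```text
time_s: 13.05
position: [600.8, 14.8, 224.5]
eef_rot: [0.017, 1.0, -0.001, -0.009]
force: [-0.1, -0.8, -0.5]
opening: 0.6
```

```bash
python3 - <<'E'
from h import *
np.set_printoptions(precision=3,suppress=True)
s=manip.sense();print(s["time_s"],s["position"],s["opening"]);
c=cam("wrist");save(c,"w3.png");P=cloud(c);hsv=cv2.cvtColor(c["img"],cv2.COLOR_RGB2HSV)
k=(P[...,2]>120)&(P[...,2]<182)&(hsv[...,1]>120)&(hsv[...,0]>15)&(hsv[...,0]<35)
q=P[k];print(len(q),np.percentile(q,[2,50,98],axis=0))
t=q[q[:,2]>155];print(cv2.minAreaRect(t[:,:2].astype(np.float32)))
print(rel((601.5,16.2,160),np.pi/2-.032))
E
```

```text
13.05 [600.765  14.763 224.482] 0.6001588334222766
2805 [[586.735   1.853 132.008]
 [598.444  15.657 167.575]
 [628.439  29.628 173.168]]
((600.6598510742188, 15.605378150939941), (29.554868698120117, 29.193666458129883), 88.16496276855469)
(array([-1.9,  0.5, 64.8]), np.float64(4.532338399698688e-06))
```

View pics/w3.png

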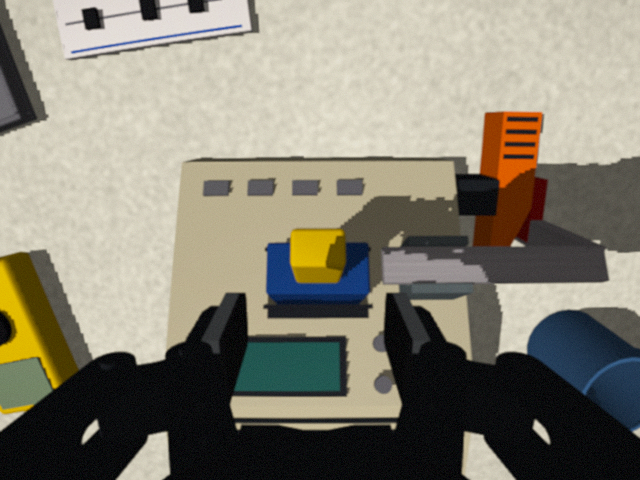

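Emit:
carry_out:
  series: [60,-1,0.8,25,0,60,-1,0.8,48,0,60,-1,0.8,62,0,60,-1,0.8,64.5,0,60,-1,0.8,64.5,0,20,-1,0.8,64.5,0,20,-1,0.8,64.5,0,20,-1,0.8,64.5,0,20,-1,0.8,64.5,0,20,-1,0.8,64.5,0]
  squeeze: 40

```text
time_s: 14.1
position: [601.9, 16.9, 162.5]
eef_rot: [0.016, 1.0, -0.0, -0.007]
force: [-0.1, 1.5, 6.1]
opening: 0.201
```

```bash
python3 - <<'E'
from h import *
np.set_printoptions(precision=3,suppress=True)
s=manip.sense();print(s["time_s"],s["position"],s["force"],s["ft_torque"],s["opening"])
p=np.array(s["position"]);u=R.from_euler("z",-.032).apply([-.5,0,.866]);print(u,rel(p+100*u))
E
```

```text
14.1 [601.903  16.86  162.536] [-0.141  1.516  6.055] [ 0.207  0.21  -0.023] 0.20066743481913477
[-0.5    0.016  0.866] (array([ 51.2,  -0.1, -85.9]), None)
```

```bash
python3 - <<'E'
from h import *
np.set_printoptions(precision=3,suppress=True)
c=cam("wrist");s=cam("side")
cv2.imwrite("pics/w4.png",np.hstack([cv2.resize(c["img"][150:],(400,206)),cv2.resize(s["img"][150:310,190:350],(206,206))])[:,:,::-1])
P=cloud(c);hsv=cv2.cvtColor(c["img"],cv2.COLOR_RGB2HSV)
k=(P[...,2]>120)&(P[...,2]<185)&(hsv[...,1]>120)&(hsv[...,0]>15)&(hsv[...,0]<35)
q=P[k];print(len(q),np.percentile(q,[2,50,98],axis=0)) if len(q) else 0
print(manip.sense()["opening"],manip.sense()["force"])
E
```

```text
3605 [[586.434   2.259 139.422]
 [593.923  16.454 167.422]
 [623.694  29.329 177.517]]
0.2013996606290397 [-1.008  0.676  5.971]
```

View pics/w4.png

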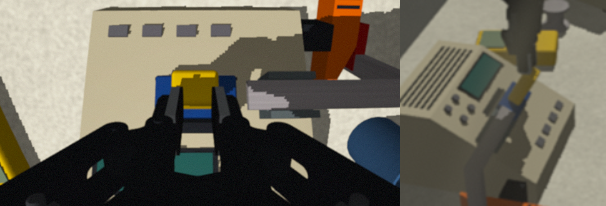

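Emit:
carry_out:
  series: [5,0,0,0,0,5,0,0,0,0,5,0,0,0,0]
  squeeze: 50

```text
time_s: 14.5
position: [602.1, 16.8, 162.8]
eef_rot: [0.016, 1.0, -0.0, -0.007]
force: [0.3, 0.8, 0.6]
opening: 0.048
```

```bash
python3 - <<'E'
from h import *
np.set_printoptions(precision=1,suppress=True)
s=manip.sense();print(s["position"],s["force"],s["opening"])
for n in("wrist","scene","side"):
    c=cam(n);P=cloud(c);hsv=cv2.cvtColor(c["img"],cv2.COLOR_RGB2HSV);save(c,n+"5.png")
    near=(abs(P[...,0]-602)<45)&(abs(P[...,1]-16)<45)&(P[...,2]>110)&(P[...,2]<260)&(c["z_map"]>0)
    y=near&(hsv[...,1]>120)&(hsv[...,0]>15)&(hsv[...,0]<35)
    f=near&~y&(hsv[...,2]<70)
    for nm,k in(("yel",y),("dark",f)):
        for z0 in range(120,220,10):
            q=P[k&(P[...,2]>=z0)&(P[...,2]<z0+10)]
            if len(q)>4: print(n,nm,z0,len(q),np.percentile(q[:,:2],[3,97],axis=0).ravel())
E
```

```text
[602.1  16.8 162.8] [0.3 0.8 0.6] 0.04828077914503609
wrist yel 120 11 [631.4  13.3 632.3  18.6]
wrist yel 130 12 [626.3  13.6 627.3  18.7]
wrist yel 140 24 [618.1  13.8 622.8  18.9]
wrist yel 150 15 [586.9  12.9 614.9  20.3]
wrist yel 160 2304 [586.4   1.8 597.9  29.8]
wrist yel 170 365 [591.4   2.6 605.   28.5]
wrist yel 180 89 [590.7   3.  595.4  29. ]
wrist yel 190 39 [590.8   7.  596.   20.2]
wrist yel 200 6 [591.2   2.9 594.7  20.4]
wrist yel 210 18 [588.9   9.3 608.4  34.8]
wrist dark 120 23 [613.5  12.9 640.7  60.6]
wrist dark 160 7 [597.7  30.6 600.   30.8]
wrist dark 170 65 [590.8   9.6 591.8  25.6]
wrist dark 180 756 [590.7   2.6 595.7  31.7]
wrist dark 190 1149 [590.6   2.4 603.4  31.9]
wrist dark 200 975 [590.6   2.7 596.   31.8]
wrist dark 210 2415 [588.9  -3.6 611.6  38.6]
scene yel 120 20 [628.2   0.6 633.6  25.3]
scene yel 130 66 [620.9   0.1 631.9  26.8]
scene yel 140 61 [607.8   0.1 625.   27.3]
scene yel 150 60 [604.9   0.5 620.7  27.7]
scene yel 160 64 [599.4   0.4 614.8  28. ]
scene yel 170 26 [597.8   1.2 610.9  28.5]
scene dark 120 10 [626.4   1.6 634.1  36.5]
scene dark 170 6 [595.    8.4 611.8  19.2]
scene dark 180 25 [605.8   4.3 614.   29. ]
scene dark 190 42 [603.3   1.  614.5  31. ]
scene dark 200 34 [598.6   1.5 614.5  28.3]
scene dark 210 38 [594.3  -0.2 615.6  28.6]
side yel 120 25 [612.6  27.6 627.7  33.6]
side yel 130 37 [607.3  27.  624.3  35.2]
side yel 140 39 [600.6  27.5 621.2  33.2]
side yel 150 44 [594.8  27.9 614.5  34.1]
side yel 160 85 [589.5   4.3 609.1  33.1]
side yel 170 8 [599.4  23.3 604.8  31. ]
side dark 180 43 [593.5  11.3 608.9  34.9]
side dark 190 48 [593.7  10.2 609.   35.8]
side dark 200 42 [593.4  14.5 609.2  35.7]
side dark 210 22 [592.8   9.2 608.2  37.4]
```

```bash
python3 - <<'E'
from h import *
np.set_printoptions(precision=1,suppress=True)
s=manip.sense();M=R.from_quat(s["eef_rot"]).as_matrix()
for n in("wrist","scene","side"):
    c=cam(n);P=cloud(c);q=(P-s["position"])@M
    hsv=cv2.cvtColor(c["img"],cv2.COLOR_RGB2HSV)
    k=(abs(q[...,0])<20)&(abs(q[...,1])<22)&(q[...,2]>-70)&(q[...,2]<20)&(c["z_map"]>0)
    for z0 in range(-60,20,5):
        kk=k&(q[...,2]>=z0)&(q[...,2]<z0+5)
        if kk.sum()>3: print(n,z0,kk.sum(),np.percentile(q[kk][:,:2],[3,97],axis=0).ravel(),np.median(c["img"][kk],axis=0),np.median(hsv[kk][:,1]))
a=cv2.imread("pics/side5.png")[170:250,240:320];b=cv2.imread("pics/scene5.png")[205:285,300:380];w=cv2.imread("pics/wrist5.png")[180:480,170:470]
cv2.imwrite("pics/z5.png",np.hstack([cv2.resize(i,(264,264),interpolation=2) for i in(a,b,w)]))
E
```

```text
wrist -60 2090 [ -7.2 -20.3  14.2  20.2] [11. 12. 14.] 85.0
wrist -55 638 [  5.2 -20.6  13.9  20.3] [12. 13. 14.] 72.0
wrist -50 1191 [-9.4 -7.3 11.9  7.3] [16. 16. 17.] 51.0
wrist -45 454 [  7.3 -14.6  12.   14.7] [47.5 49.  50. ] 23.0
wrist -40 668 [ -7.5 -14.9  11.9  15.2] [17. 19. 22.] 51.0
wrist -35 671 [ -1.6 -14.9  11.9  15.1] [16. 18. 20.] 57.0
wrist -30 477 [  7.  -14.8  11.8  15.2] [17. 18. 19.] 55.0
wrist -25 445 [  7.2 -14.6  11.6  14.9] [18. 22. 20.] 51.0
wrist -20 283 [  7.1 -13.3  11.6  13.3] [51. 52. 42.] 58.0
wrist -15 63 [-1.1 -7.1 11.   6.8] [95. 77.  0.] 255.0
wrist -10 869 [ -1.9 -15.2   9.9  12.4] [103.  82.   0.] 255.0
wrist -5 1593 [  7.1 -15.2  15.6  12.9] [177. 142.   0.] 255.0
wrist 0 162 [ -9.1 -15.3  15.8  12.7] [120.5  96.    0. ] 255.0
wrist 5 12 [-13.3  -2.1 -12.1   2.4] [116.5  91.    0. ] 255.0
wrist 10 11 [-16.9  -1.8 -16.2   2.5] [138. 109.   0.] 255.0
scene -60 29 [-13.6 -19.9   7.3  19.7] [41. 41. 38.] 19.0
scene -55 15 [-12.6 -14.6   8.7  11.2] [41. 42. 38.] 18.0
scene -50 27 [-11.6 -14.8   6.5  10.1] [40. 41. 37.] 18.0
scene -45 16 [-11.6 -15.9
[... 970 characters left out ...]
44.0
side -40 30 [-8.8 -6.8  9.3 18.6] [65.  63.5 53. ] 43.0
side -35 33 [-12.3 -10.1   9.4  19.1] [66. 63. 53.] 44.0
side -30 30 [-9.5 -4.5  9.2 17.1] [62.5 61.  51.5] 45.0
side -25 30 [-12.6  -4.    9.5  16.6] [61.  59.  52.5] 39.5
side -20 17 [-10.4  -4.3   8.6  12.6] [72. 69. 60.] 40.0
side -15 18 [-11.5   6.2   2.8  15.4] [89.  80.5 59. ] 89.5
side -10 39 [ -5.4 -11.   10.4  15.5] [91. 80. 42.] 134.0
side -5 50 [-10.2  -9.7  13.2  15.9] [91.  80.5 41. ] 144.0
side 0 30 [-11.5  -3.   12.8  16.7] [89. 79. 45.] 127.0
side 5 26 [-15.2  10.5   6.9  17. ] [90.  78.5 43.5] 131.0
side 10 30 [-18.1   8.2   2.9  17.3] [89. 79. 44.] 129.0
side 15 18 [-19.9   9.4   1.5  17.5] [89.  78.5 44.5] 128.0
```

View pics/z5.png

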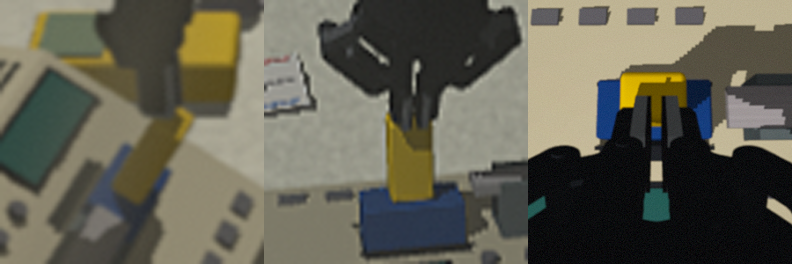

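Emit:
carry_out:
  series: [5,0,0,-20,0,5,0,0,-45,0,5,0,0,-45,0]

```text
time_s: 15.1
position: [604.5, 16.9, 210.8]
eef_rot: [0.016, 1.0, -0.0, -0.005]
force: [0.6, 1.0, 0.3]
opening: 0.046
```

```bash
cat > fing.py <<'E'
from h import *
np.set_printoptions(precision=1,suppress=True)
s=manip.sense();M=R.from_quat(s["eef_rot"]).as_matrix();print(s["time_s"],s["position"],s["opening"],s["force"])
for n in("wrist","scene","side"):
    c=cam(n);P=cloud(c);q=(P-s["position"])@M
    k=(abs(q[...,0])<20)&(abs(q[...,1])<60)&(q[...,2]>-70)&(q[...,2]<25)&(c["z_map"]>0)
    for z0 in range(-40,25,5):
        kk=k&(q[...,2]>=z0)&(q[...,2]<z0+5)
        if kk.sum()>3: print(n,z0,kk.sum(),np.percentile(q[kk][:,:2],[3,97],axis=0).ravel(),np.median(c["img"][kk],axis=0))
E
python3 fing.py
```

```text
15.1 [604.5  16.9 210.8] 0.045906342428774664 [0.6 1.  0.3]
wrist -40 667 [ -7.1 -15.   12.   15.1] [18. 20. 21.]
wrist -35 659 [ -2.  -14.6  11.9  15. ] [19. 20. 22.]
wrist -30 494 [  7.  -14.9  11.9  15.2] [15. 16. 18.]
wrist -25 450 [  7.1 -14.7  11.7  14.9] [16. 18. 21.]
wrist -20 278 [  7.1 -13.2  11.7  13.4] [36.5 36.  51. ]
wrist -15 20 [10.6 -7.6 11.1  8.2] [45.  52.  70.5]
scene -40 25 [-10.9 -15.6   2.9  13.2] [41. 41. 38.]
scene -35 27 [-11.8 -15.9   6.5  13.6] [41. 41. 38.]
scene -30 19 [-10.8 -15.8   2.4  14.5] [44. 44. 43.]
scene -25 24 [-11.5 -14.6   0.9  14.6] [47.  47.5 46. ]
scene -20 14 [-11.4 -10.6  -1.1   9.9] [79. 79. 72.]
side -40 33 [-10.8  -4.9  10.8  18.9] [70. 67. 57.]
side -35 35 [-9.9 -1.6 10.6 18.2] [72. 69. 59.]
side -30 30 [-8.  -3.2 10.4 18.4] [71.  68.  57.5]
side -25 35 [-8.7 -6.1 10.8 20.3] [71. 68. 58.]
side -20 25 [-7.5 -6.4 10.7 15.9] [72. 70. 61.]
side -15 17 [-9.9 -0.4  9.9 11.5] [83. 80. 66.]
side -10 4 [-6.1  5.8  0.5  8.8] [116.5 104.   66.5]
```

Emit:
carry_out:
  series: [60,-2.5,0,0,0,60,-2.5,0,0,0,60,-2.5,0,0,0,60,-2.5,0,0,0,60,-2.5,0,0,0]

```text
time_s: 15.75
position: [604.8, 16.8, 206.7]
eef_rot: [0.016, 1.0, -0.0, -0.008]
force: [0.0, -0.5, -0.6]
opening: 0.597
```

```bash
python3 fing.py; python3 - <<'E'
from h import *
c=cam("wrist");print(c["K"],c["z_map"][285:345:6,225:245:5],c["D"])
w1=cv2.imread("pics/w1.png").astype(int);w3=c["img"][:,:,::-1].astype(int)
d=abs(w1-w3).sum(2)[285:480,160:480];print("dark agree",np.mean((w1.sum(2)[300:,180:460]<110)==(w3.sum(2)[300:,180:460]<110)))
E
```

```text
15.75 [604.8  16.8 206.7] 0.5972009157432134 [ 0.  -0.5 -0.6]
wrist -40 934 [ -8.7 -37.9  11.8  38. ] [13. 14. 15.]
wrist -35 850 [ -8.9 -38.   11.8  38.1] [13. 14. 15.]
wrist -30 768 [ -9.  -37.8  11.9  38. ] [13. 14. 14.]
wrist -25 641 [ -9.1 -36.6  11.9  36.9] [15. 15. 16.]
wrist -20 329 [ -9.3 -30.2  11.7  31.1] [32. 32. 26.]
wrist -15 25 [ -5.3 -25.7   5.7  26. ] [91. 86. 68.]
scene -40 28 [-11.8 -39.3   7.   38.2] [40.5 41.  37. ]
scene -35 18 [-12.1 -38.    4.6  37.6] [45.  45.  42.5]
scene -30 23 [-11.3 -37.6   2.7  37.6] [46. 48. 47.]
scene -25 12 [-11.5 -34.    0.3  33.6] [69.5 69.5 65. ]
side -40 61 [-11.7 -27.6   8.6  42.3] [69. 66. 56.]
side -35 48 [-11.7 -28.    8.9  42. ] [69.5 67.  56. ]
side -30 50 [ -9.4 -27.8   8.7  42.6] [70. 68. 57.]
side -25 40 [ -9.6 -27.6   8.4  38.7] [68.  65.5 56. ]
side -20 34 [-10.7 -27.6   8.1  34.4] [78.5 76.5 63. ]
[[411.70954007   0.         315.427103  ]
 [  0.         411.70954007 237.11151401]
 [  0.           0.           1.        ]] [[287.89014  287.01468  287.8849   287.42984 ]
 [286.24106  285.68512  286.07687  287.03726 ]
 [141.96298  142.45947  142.91664  141.34505 ]
 [137.31764  137.40652  137.85648  140.19232 ]
 [133.26308  132.6827   132.7657   138.4685  ]
 [128.61588  129.29034  130.78328  140.21182 ]
 [124.100075 125.855835 131.1586   139.60568 ]
 [122.07306  123.575935 130.11203  139.26903 ]
 [118.24351  122.50727  131.45894  140.5797  ]
 [115.106766 120.955505 131.15242  139.40483 ]] [-0.06396906  0.          0.          0.          0.        ]
dark agree 0.9373809523809524
```

Emit:
carry_out:
  series: [60,3,-1,30,0,60,3.3,-1,55,0,60,3.3,-1,70,0,60,3.3,-1,76,0,60,3.3,-1,76,0,15,3.3,-1,76,0,15,3.3,-1,76,0,15,3.3,-1,76,0,15,3.3,-1,76,0,15,3.3,-1,76,0]
  squeeze: 40

```text
time_s: 16.95
position: [601.3, 15.8, 132.3]
eef_rot: [0.016, 1.0, -0.0, -0.006]
force: [-0.7, 0.2, 5.6]
opening: 0.341
```

```bash
python3 - <<'E'
from h import *
np.set_printoptions(precision=3,suppress=True)
s=manip.sense();print(s["time_s"],s["position"],s["force"],s["ft_torque"],s["opening"])
p=np.array(s["position"]);u=R.from_euler("z",-.032).apply([-.5,0,.866]);print(u,rel(p+100*u))
E
```

```text
16.95 [601.301  15.777 132.316] [-0.679  0.215  5.59 ] [-0.075  0.171  0.044] 0.3410227515524397
[-0.5    0.016  0.866] (array([ 51.1,  -0.1, -86. ]), None)
```

Emit:
carry_out:
  series: [15,2,0,-3.5,0,15,5,0,-8.6,0,15,9,0,-15.5,0,15,13,0,-22.4,0,15,15,0,-26,0,15,15,0,-26,0]

```text
time_s: 17.55
position: [586.1, 16.3, 159.1]
eef_rot: [0.016, 1.0, -0.0, -0.006]
force: [0.3, 0.5, -4.8]
opening: 0.346
```

```bash
cat > bat.py <<'E'
from h import *
np.set_printoptions(precision=3,suppress=True)
s=manip.sense();print(s["time_s"],s["position"],s["force"],s["opening"])
for n in("scene","side"):
    c=cam(n);save(c,n+"_b.png");P=cloud(c);p=np.array(s["position"])
    hsv=cv2.cvtColor(c["img"],cv2.COLOR_RGB2HSV);ok=(c["z_map"]>0)&(np.linalg.norm(P[...,:2]-p[:2],axis=2)<150)
    b=ok&(hsv[...,0]>105)&(hsv[...,0]<125)&(hsv[...,1]>140)
    q=P[b&(P[...,2]>3)&(P[...,2]<p[2]+10)]
    if len(q)<30: continue
    # facets: plane via PCA normal and long axis
    print(n,len(q),"min",np.percentile(q,1,axis=0),"max",np.percentile(q,99,axis=0))
    for z0 in range(0,260,12):
        w=q[(q[:,2]>=z0)&(q[:,2]<z0+12)]
        if len(w)>6: print("  z",z0,len(w),np.percentile(w[:,:2],[3,97],axis=0).ravel())
E
python3 bat.py
```

```text
17.55 [586.061  16.301 159.141] [ 0.296  0.512 -4.828] 0.346486320784545
```

Emit:
carry_out:
  series: [15,4,0,-6.9,0,15,8.5,0,-14.5,0,15,13,0,-22.3,0,15,17.5,0,-30,0,15,22,0,-37.7,0,15,26.5,0,-45.5,0,15,31,0,-53,0,15,31,0,-53,0]

```text
time_s: 18.45
position: [555.9, 17.4, 213.3]
eef_rot: [0.016, 1.0, -0.0, -0.006]
force: [0.4, 0.1, -4.6]
opening: 0.341
```

```bash
python3 bat.py
```

```text
18.45 [555.918  17.363 213.285] [ 0.415  0.145 -4.632] 0.341487244185165
```

Emit:
carry_out:
  series: [15,10,0,-5,0,15,25,0,-10,0,15,40,0,-10,0,15,55,0,-10,0,15,60,0,-10,0,15,60,0,-10,0]
  squeeze: 20

```text
time_s: 19.15
position: [495.4, 19.3, 222.9]
eef_rot: [0.016, 1.0, -0.0, -0.006]
force: [0.1, 0.4, -4.4]
opening: 0.342
```

```bash
sed -i 's/>105)&(hsv\[...,0\]<125)&(hsv\[...,1\]>140)/>103)\&(hsv[...,0]<128)\&(hsv[...,1]>90)\&(P[...,2]>p[2]-160)\&(abs(P[...,0]-p[0])<130)\&(abs(P[...,1]-p[1])<55)/' bat.py; python3 bat.py; python3 - <<'E'
from h import *
np.set_printoptions(precision=1,suppress=True)
s=manip.sense();p=np.array(s["position"])
for n in("scene","side","wrist"):
    c=cam(n);P=cloud(c);
    for m in manip.silhouettes(n,"battery")[:1]:
        q=P[m["mask"]&(c["z_map"]>0)];q=q[(np.linalg.norm(q[:,:2]-p[:2],axis=1)<140)&(q[:,2]>30)]
        hh=np.median(c["img"][m["mask"]],axis=0);print(n,m["confidence"],m["rect"],len(q),hh)
        for z0 in range(60,270,15):
            w=q[(q[:,2]>=z0)&(q[:,2]<z0+15)]
            if len(w)>6: print("  z",z0,len(w),np.percentile(w[:,:2],[3,97],axis=0).ravel())
E
```

```text
19.15 [495.447  19.273 222.921] [ 0.06   0.383 -4.447] 0.34185187813637563
scene 1293 min [511.942 -17.891 134.838] max [580.89   49.625 217.388]
  z 132 129 [572.947 -17.751 581.945  47.557]
  z 144 171 [566.083 -17.773 577.41   47.861]
  z 156 165 [559.577 -16.773 570.552  47.914]
  z 168 174 [552.86  -17.319 564.218  46.219]
  z 180 175 [544.455 -16.995 557.45   46.399]
  z 192 193 [506.275 -16.603 550.268  48.602]
  z 204 244 [513.678 -15.834 543.011  49.367]
  z 216 40 [530.318 -12.86  538.102  49.301]
side 141 min [507.302  -8.181 172.111] max [562.613  55.45  217.579]
  z 180 7 [553.143  49.62  558.711  55.298]
  z 192 10 [507.153  -2.072 550.523  55.511]
  z 204 98 [517.935   0.247 541.463  54.658]
  z 216 23 [531.799  -6.272 538.022  53.452]
scene 0.86 [323.0, 179.3, 358.4, 248.3] 1728 [44. 55. 73.]
  z 120 45 [560.5 -18.1 585.7  45.9]
  z 135 208 [571.1 -18.  583.8  48.4]
  z 150 217 [556.  -17.5 575.3  48.4]
  z 165 220 [553.6 -16.7 567.1  48.3]
  z 180 223 [544.7 -17.2 558.3  50.1]
  z 195 273 [510.2 -16.7 550.3  50.8]
  z 210 251 [520.  -14.4 540.7  49.5]
  z 225 103 [509.4   3.8 523.8  31.7]
  z 240 98 [505.    5.3 516.   32.5]
  z 255 90 [490.4   6.3 508.   31.6]
side 0.82 [290.7, 169.7, 346.6, 244.8] 1200 [38. 43. 53.]
  z 105 9 [555.3  49.1 570.8  53.1]
  z 120 102 [548.7  48.2 585.5  55.2]
  z 135 130 [540.9  45.8 582.2  55.9]
  z 150 136 [533.5  48.8 573.3  56.7]
  z 165 145 [523.4  38.3 564.8  56.2]
  z 180 153 [514.7  12.8 557.   56.5]
  z 195 246 [507.8   1.9 546.8  55.9]
  z 210 207 [506.1  -7.  540.   54. ]
  z 225 55 [501.   22.9 524.1  38. ]
  z 255 11 [486.1  12.5 489.   29.1]
wrist 0.73 [242.3, 293.3, 388.7, 372.0] 7298 [93. 73.  0.]
  z 180 76 [505.1   1.5 506.7  36. ]
  z 195 287 [503.6 -15.1 508.6  53.1]
  z 210 841 [531.2  -0.2 536.   36.5]
  z 240 822 [481.4   5.9 485.4  33.6]
  z 255 5272 [483.5   6.  499.6  33. ]
```

Emit:
carry_out:
  series: [15,10,0,10,0,15,25,0,30,0,15,33,0,50,0,15,33,0,70,0,15,33,0,85,0,15,33,0,94,0,15,33,0,94,0]

```text
time_s: 20.25
position: [461.4, 20.2, 128.0]
eef_rot: [0.016, 1.0, -0.001, -0.007]
force: [-1.1, -0.2, -5.2]
opening: 0.343
```

Emit:
carry_out:
  series: [15,-7,0,0,0,15,-12,0,-3,0,15,-17.4,0,-7,0,15,-23,0,-10.5,0,15,-28.5,0,-13.5,0,15,-28.5,0,-13.5,0]

```text
time_s: 20.85
position: [491.3, 19.3, 141.8]
eef_rot: [0.016, 1.0, -0.0, -0.007]
force: [-0.4, 0.3, -4.6]
opening: 0.342
```

```bash
cat > bt.py <<'E'
from h import *
np.set_printoptions(precision=1,suppress=True)
s=manip.sense();p=np.array(s["position"]);print(s["time_s"],p,s["force"],s["opening"])
M=R.from_quat(s["eef_rot"]).as_matrix();h=M[:,0]*[1,1,0];h/=np.linalg.norm(h) # tool x horizontal
for n in("scene","side"):
    c=cam(n);P=cloud(c)
    for m in manip.silhouettes(n,"battery")[:1]:
        k=cv2.erode(m["mask"].astype(np.uint8),np.ones((3,3)))>0
        q=P[k&(c["z_map"]>0)];q=q[(np.linalg.norm(q[:,:2]-p[:2],axis=1)<150)&(q[:,2]>3)]
        t=-(q-p)@h  # along battery +x
        y=(q-p)@np.cross([0,0,1],-h)
        print(n,round(m["confidence"],2),len(q),"zmin",np.percentile(q[:,2],1))
        zs=np.arange(0,250,10);a=[]
        for z0 in zs:
            w=(q[:,2]>=z0)&(q[:,2]<z0+10)
            if w.sum()>8: a.append([z0+5,w.sum(),*np.percentile(t[w],[4,96]),*np.percentile(y[w],[4,96])])
        print(np.array(a))
E
python3 bt.py
```

```text
20.85 [491.3  19.3 141.8] [-0.4  0.3 -4.6] 0.34198610453854783
scene 0.65 1189 zmin 48.04707990642848
[[ 45.   27.   60.9  65.9 -28.1  27.5]
 [ 55.   90.   58.2  64.8 -30.8  27.3]
 [ 65.   99.   54.4  62.2 -32.2  28. ]
 [ 75.   99.   50.2  57.4 -33.1  27.1]
 [ 85.   97.   46.5  53.2 -32.5  29.2]
 [ 95.  103.   42.6  50.5 -31.9  27.2]
 [105.   96.   39.3  45.7 -32.2  27.8]
 [115.  111.   33.9  42.1 -31.6  29.8]
 [125.  185.   10.4  37.5 -32.2  27.6]
 [135.   81.   19.7  34.1 -25.8  22. ]
 [145.   44.   15.9  22.5 -12.6  11.6]
 [155.   45.   12.3  18.6 -12.6  11.6]
 [165.   39.    9.2  14.8  -9.9  11.6]
 [175.   36.    3.5  12.1  -9.7  11.3]
 [185.   37.   -3.3   8.4  -9.2   8.2]]
side 0.56 922 zmin 35.04686960149231
[[ 35.   32.   34.8  58.4  32.   38.2]
 [ 45.   59.   32.2  61.5  31.6  38.2]
 [ 55.   63.   29.3  59.2  31.6  38.2]
 [ 65.   65.   24.2  55.5  31.5  38.6]
 [ 75.   62.   22.6  51.3  32.8  37.8]
 [ 85.   72.   18.4  48.8  32.3  38.9]
 [ 95.   69.   13.8  44.6  32.   37.8]
 [105.   71.   10.   42.1  32.8  38.9]
 [115.  124.    3.   35.8 -15.2  37.6]
 [125.  180.    7.6  33.1 -20.4  37.4]
 [135.   57.    2.4  31.5  10.5  20. ]
 [145.   38.   -1.1  19.7  12.2  17.4]
 [175.   25.  -12.7  -6.1 -10.7  10.3]]
```

Emit:
carry_out:
  series: [15,-6,0,-2,0,15,-12,0,-4,0,15,-18,0,-5,0,15,-24,0,-6,0,15,-30,0,-7,0,15,-36,0,-8,0,15,-42,0,-9,0,15,-48,0,-9,0,15,-51,0,-9,0,15,-51,0,-9,0]

```text
time_s: 22.05
position: [542.1, 17.7, 149.3]
eef_rot: [0.016, 1.0, -0.0, -0.007]
force: [-2.3, -0.3, -3.7]
opening: 0.345
```

```bash
python3 bt.py
```

```text
22.05 [542.1  17.7 149.3] [-2.3 -0.3 -3.7] 0.34458186697369764
scene 0.97 904 zmin 54.29585828752883
[[ 55.   42.   15.4  18.5 -31.4  21.3]
 [ 65.   67.   14.3  19.3 -31.4  26.8]
 [ 75.   64.   14.5  18.1 -32.8  25.1]
 [ 85.   64.   13.5  17.9 -31.8  27.3]
 [ 95.   70.   13.3  17.4 -32.5  28.9]
 [105.   70.   13.5  17.6 -31.8  28.4]
 [115.   73.   13.   17.2 -29.6  28.6]
 [125.  170.  -13.   16.1 -30.6  27.7]
 [135.   90.   -8.9  15.5 -28.8  24.2]
 [145.   34.    4.    8.8 -14.7  12.4]
 [155.   39.    4.8   9.8 -13.   12.7]
 [165.   26.    4.2   7.9 -11.1   9.9]
 [175.   31.    3.1   8.5 -10.7   9.7]
 [185.   47.   -8.6   7.6  -8.9   9.4]
 [195.   16.   -6.5   7.2  -9.1   4.9]]
side 0.74 1266 zmin 34.837412371023376
[[ 35.   46.  -15.5  14.8  28.8  38.3]
 [ 45.   84.  -16.3  15.1 -16.1  38. ]
 [ 55.   94.  -17.1  14.7 -19.6  38.3]
 [ 65.   91.  -17.2  13.6 -14.6  37.6]
 [ 75.   99.  -17.7  15.  -14.6  37.9]
 [ 85.   96.  -17.9  13.1 -12.6  38.4]
 [ 95.   93.  -18.3  14.3 -17.9  37.8]
 [105.   93.  -19.4  13.3  -6.3  38.9]
 [115.  102.  -20.   12.7 -12.7  37.6]
 [125.  230.  -19.5  11.4 -21.1  38. ]
 [135.   73.  -16.5   8.   -4.2  31. ]
 [145.   54.  -12.7   5.4  -1.8  17.6]
 [155.   40.  -13.5   5.5  -1.4  18.3]
 [165.   15.  -14.1 -10.6  -3.7  16.7]
 [175.   20.  -14.2 -11.5  -1.6  16.6]
 [185.   33.  -13.8  -6.3  -7.   14.8]]
```

Emit:
carry_out:
  series: [15,-2,0,0,0,15,-5,0,0,0,15,-5,0,0,0,15,0,0,0,0,15,10,0,-5,0,15,25,0,-20,0,15,40,0,-35,0,15,48,0,-38,0,15,50,0,-38,0]
  squeeze: 25

```text
time_s: 23.15
position: [492.1, 19.3, 189.0]
eef_rot: [0.016, 1.0, -0.0, -0.006]
force: [0.3, 0.9, -5.2]
opening: 0.345
```

```bash
python3 bt.py; python3 - <<'E'
from h import *
print(rel((467,-333.3,185),np.pi/2+.24))
E
```

```text
23.15 [492.1  19.3 189. ] [ 0.3  0.9 -5.2] 0.3447857217751697
scene 0.92 1056 zmin 78.33121342169517
[[ 75.   19.   12.1  15.  -13.6  28.4]
 [ 85.   61.   12.   15.8 -27.2  27.4]
 [ 95.   64.   11.4  15.9 -31.1  26.9]
 [105.   64.   11.6  15.4 -33.7  26.1]
 [115.   68.    8.7  15.5 -34.2  25.6]
 [125.   76.    9.1  15.5 -33.8  25.7]
 [135.   68.   11.2  15.3 -33.8  25.5]
 [145.   76.    3.6  15.5 -34.8  26.4]
 [155.   74.   10.7  14.8 -34.1  28.2]
 [165.  197.  -14.3  14.6 -32.   27.8]
 [175.   79.  -11.3  11.2 -27.   27.9]
 [185.   35.    3.6   8.1 -14.6  13.7]
 [195.   36.    4.2   7.4 -12.8  13.1]
 [205.   27.    3.8   8.1 -10.8  10.4]
 [215.   35.    4.1   8.3 -10.9  10.1]
 [225.   57.   -8.8   6.7 -10.6  10.1]
 [235.   20.   -7.2   6.  -10.8   8.3]]
side 0.69 1341 zmin 72.19565908569625
[[ 75.   65.  -19.4  12.6  -0.6  38.1]
 [ 85.  103.  -19.9  11.8 -13.5  37.6]
 [ 95.   98.  -19.9  12.1 -12.9  37.9]
 [105.   89.  -19.9  11.8 -15.8  37.5]
 [115.  102.  -20.1  13.1 -11.5  37.8]
 [125.  101.  -20.2  11.5 -10.   38.4]
 [135.  102.  -20.5  12.7  -9.9  38.4]
 [145.   96.  -21.2  12.4  -1.1  37.7]
 [155.  104.  -21.4  11.8 -10.6  37.4]
 [165.  255.  -20.5  10.9 -20.4  37.3]
 [175.   59.  -13.4   6.2  -7.1  17.8]
 [185.   56.  -13.8   4.2   0.3  19.5]
 [195.   40.  -13.4   2.4  -1.2  18.7]
 [205.   20.  -13.7 -10.6   1.   16.9]
 [215.   19.  -13.8 -10.3   0.9  17. ]
 [225.   27.  -13.6  -8.4  -4.7  16.7]]
(array([  14.1, -353.2,    3.2]), np.float64(-0.27212247281608737))
```

Emit:
carry_out:
  series: [15,0,-10,0,0,15,1,-28,0,-0.02,15,2,-50,0,-0.04,15,3,-74,0,-0.06,15,4,-98,0,-0.08,15,5,-122,0,-0.1,15,6,-146,0,-0.12,15,7,-170,0,-0.14,15,8,-194,0,-0.16,15,9,-218,0,-0.18,15,10,-242,0,-0.2,15,11,-266,0,-0.22,15,12,-290,0,-0.24,15,13,-312,0,-0.26,15,14,-330,0,-0.27,15,14,-343,0,-0.27,15,14,-350,0,-0.27,15,14,-353,0,-0.27,15,14,-353,0,-0.27]

```text
time_s: 25.25
position: [467.1, -333.0, 187.9]
eef_rot: [-0.119, 0.993, 0.001, -0.007]
force: [-0.3, -0.4, -5.6]
opening: 0.344
```

```bash
python3 bt.py; python3 - <<'E'
from h import *
print(rel((467,-333.3,125),np.pi/2+.24))
c=cam("scene")
for m in manip.silhouettes("scene","tray")[:1]: print(m["confidence"],m["rect"])
E
```

```text
25.25 [ 467.1 -333.   187.9] [-0.3 -0.4 -5.6] 0.34380235114157764
scene 0.86 1118 zmin 75.33763832246143
[[ 75.   45.   11.   15.3 -26.7  28.6]
 [ 85.   66.   11.3  15.1 -28.4  29.3]
 [ 95.   70.   11.3  15.8 -30.8  28.3]
 [105.   65.   10.9  15.5 -30.   29.1]
 [115.   78.   11.2  15.8 -29.2  29.5]
 [125.   74.   10.8  15.4 -29.1  28. ]
 [135.   71.   10.8  15.2 -27.6  28. ]
 [145.   79.   11.   15.3 -28.9  27. ]
 [155.   78.   10.2  15.3 -29.3  29.8]
 [165.  233.  -15.7  15.1 -30.6  29.2]
 [175.   53.  -13.    9.3 -28.9  29.7]
 [185.   43.    2.8   7.4 -14.7  13. ]
 [195.   33.    3.1   7.8 -11.2  12. ]
 [205.   32.    3.6   9.1  -9.    9.9]
 [215.   25.    2.7   8.   -8.2  10.1]
 [225.   68.   -7.7   7.7  -9.3   9.3]]
side 0.61 798 zmin 73.14794941141878
[[ 75.   42.  -15.6  14.2  29.2  39.6]
 [ 85.   62.  -17.7  16.3  23.7  40.9]
 [ 95.   55.  -16.8  17.   10.8  40.1]
 [105.   62.  -16.3  16.9   9.9  39.7]
 [115.   63.  -18.4  16.7  -0.   41.8]
 [125.   64.  -16.7  17.1  -0.   40.8]
 [135.   74.  -15.9  17.   -7.9  40.4]
 [145.   61.  -16.8  16.8 -15.7  39.6]
 [155.   68.  -16.5  16.8   6.7  40.8]
 [165.  145.  -15.7  16.1 -19.7  38.3]
 [175.   41.  -10.5   9.9   1.3  23.3]
 [185.   37.  -10.2   9.3   5.8  19.9]
 [195.   24.   -9.7   8.9  11.6  19.5]]
(array([-0.4, -1. , 63.2]), np.float64(-0.0012496170491589353))
0.89 [168.0, 222.5, 239.0, 280.9]
```

Emit:
carry_out:
  series: [15,0,0,12,0,15,0,0,28,0,15,0,0,42,0,15,0,0,52,0,15,0,0,56,0,15,0,0,58,0,15,0,0,60,0,15,0,0,60,0,15,0,0,60,0]

```text
time_s: 26.45
position: [466.8, -332.9, 128.8]
eef_rot: [-0.119, 0.993, 0.0, -0.007]
force: [-0.1, -0.0, -5.4]
opening: 0.344
```

Emit:
carry_out:
  series: [15,0,0,1,0,15,0,0,2,0,15,0,0,2,0]

```text
time_s: 26.75
position: [467.2, -333.1, 127.4]
eef_rot: [-0.119, 0.993, -0.0, -0.006]
force: [0.9, 1.4, -0.2]
opening: 0.341
```

Emit:
carry_out:
  series: [15,0,0,1,0,15,0,0,1,0]

```text
time_s: 26.95
position: [467.5, -333.0, 127.3]
eef_rot: [-0.119, 0.993, -0.0, -0.006]
force: [-1.3, 2.8, 6.0]
opening: 0.341
```

```bash
python3 bt.py
```

```text
26.95 [ 467.5 -333.   127.3] [-1.3  2.8  6. ] 0.34072019434291845
scene 0.69 989 zmin 14.642756283561244
[[ 15.   38.   10.4  15.1 -27.7  23.4]
 [ 25.   61.   10.6  15.6 -29.4  28.3]
 [ 35.   59.   10.9  15.3 -28.6  27.5]
 [ 45.   60.   11.2  15.8 -29.2  27.9]
 [ 55.   61.   10.7  15.7 -29.5  27.4]
 [ 65.   67.   10.8  15.3 -29.8  28.7]
 [ 75.   68.   11.4  16.2 -29.3  29.4]
 [ 85.   69.    9.8  15.7 -30.4  27.7]
 [ 95.   68.   10.7  15.  -30.4  28.5]
 [105.  202.  -15.   14.3 -30.5  27.4]
 [115.   42.    2.2  11.  -15.8  25.5]
 [125.   31.    2.1   7.9 -14.3  12.5]
 [135.   37.    3.    8.  -13.   10.9]
 [145.   25.    3.9   8.  -11.   10.6]
 [155.   32.    4.    7.9  -9.9  10.5]
 [165.   69.  -10.8   6.4  -9.9  10.9]]
side 0.8 621 zmin 13.775085815120951
[[ 15.   29.  -10.9  13.1  31.2  37.2]
 [ 25.   44.  -13.3  15.9  23.3  39.1]
 [ 35.   51.  -12.9  16.4  12.6  40.9]
 [ 45.   45.  -12.7  16.5  30.9  39.1]
 [ 55.   48.  -12.8  16.4  27.9  40.3]
 [ 65.   53.  -14.   16.5  28.2  39.1]
 [ 75.   45.  -13.4  15.4  29.5  39.2]
 [ 85.   50.  -13.1  15.6  30.8  39.3]
 [ 95.   54.  -13.   15.8  27.1  38. ]
 [105.  118.  -13.5  15.8 -10.3  37.2]
 [115.   40.  -11.3   9.   -0.1  20.4]
 [125.   34.   -9.6   8.   10.1  20.8]
 [135.   10.   -8.2   5.1  11.3  19.4]]
```

Emit:
carry_out:
  series: [15,0,0,-0.5,0,37,0,0,-0.5,0,42,0,0,-0.5,0,50,0,0,-0.5,0,60,0,0,-0.5,0,60,0,0,-0.5,0,60,0,0,-15,0,60,0,0,-40,0,60,0,0,-80,0,60,0,0,-120,0,60,0,0,-120,0]

```text
time_s: 28.25
position: [471.5, -334.6, 253.4]
eef_rot: [-0.119, 0.993, -0.004, -0.002]
force: [0.3, -1.6, -0.5]
opening: 0.601
```

```bash
python3 bt.py; python3 - <<'E'
from fit import *
np.set_printoptions(precision=3,suppress=True)
inA=lambda p:R.from_euler("z",.032).apply(np.array(p)-[659,14.4,0])
for n in("scene","side"):
    c=cam(n);save(c,n+"_end.png");P=cloud(c)
    for t in["wedge","meter","breadboard","screwdriver","reel","mug","parts_bin"]:
        for m in manip.silhouettes(n,t)[:1]:
            q=P[m["mask"]&(c["z_map"]>0)];print(n,t,round(m["confidence"],2),np.round(m["rect"]),np.median(q,0))
            if t=="wedge":
                q=q[(q[:,2]>8)&(q[:,2]<60)];x,r=fit(q-[0,0,2],sd_we,[608,182,-.03],1.);print("  ",inA([x[0],x[1],0]),x[2]+.032,r)
a=cv2.imread("pics/scene_end.png")[170:310,140:490]
cv2.imwrite("pics/end.png",cv2.resize(a,None,fx=2.2,fy=2.2,interpolation=2))
E
```

```text
28.25 [ 471.5 -334.6  253.4] [ 0.3 -1.6 -0.5] 0.6010297300759913
scene 0.89 1007 zmin 15.620118897448476
[[ 15.   38.    8.9  11.8 -26.3  30. ]
 [ 25.   65.    7.5  11.8 -27.8  31.5]
 [ 35.   56.    8.3  12.6 -26.4  30.1]
 [ 45.   65.    7.9  12.8 -27.6  31.4]
 [ 55.   63.    7.5  13.  -26.9  30.6]
 [ 65.   62.    8.6  12.6 -27.8  31. ]
 [ 75.   72.    8.4  12.7 -28.1  31.1]
 [ 85.   69.    8.1  12.6 -27.3  31.1]
 [ 95.   63.    7.6  12.3 -26.3  30.4]
 [105.  206.  -18.2  12.1 -28.6  31.6]
 [115.   47.  -13.3  11.  -26.   26.8]
 [125.   38.    0.5   6.8 -12.2  15.7]
 [135.   35.    1.4   5.3 -12.   13.6]
 [145.   28.    0.8   5.3 -10.3  11.6]
 [155.   31.    1.1   5.4  -8.9  11.6]
 [165.   65.  -11.8   4.5  -8.6  12.4]]
side 0.71 787 zmin 13.528550190660463
[[ 15.   29.  -14.7   9.7  30.7  41.1]
 [ 25.   48.  -16.7  12.5  31.6  41.8]
 [ 35.   50.  -16.7  13.7  17.6  40.8]
 [ 45.   47.  -15.8  13.4   9.7  41.3]
 [ 55.   55.  -15.7  13.8   9.   42.5]
 [ 65.   49.  -15.3  13.8   4.9  41.1]
 [ 75.   57.  -17.   13.8  10.   43.3]
 [ 85.   57.  -18.8  13.6  29.5  42.4]
 [ 95.   53.  -18.3 
[... 680 characters left out ...]
87.493 -425.462   50.762]
scene mug 0.94 [443. 294. 497. 342.] [760.229 274.9    56.557]
scene parts_bin 0.62 [151. 178. 208. 223.] [ 273.239 -406.617   23.824]
side wedge 0.95 [232. 300. 312. 342.] [563.472 190.693  38.322]
   [-57.068 165.918   0.   ] 0.006991865348252989 1.1022829856394765
side meter 0.78 [251. 175. 312. 201.] [ 706.374 -276.844   35.977]
side breadboard 0.93 [368. 222. 394. 267.] [ 432.423 -103.198   10.627]
side screwdriver 0.72 [396. 337. 414. 415.] [339.739 240.761  22.6  ]
side reel 0.9 [298. 150. 320. 178.] [ 678.646 -416.61    33.315]
side mug 0.94 [142. 292. 192. 364.] [756.422 290.511  63.162]
side parts_bin 0.72 [435. 160. 480. 210.] [ 287.296 -373.861   32.149]
```

View pics/end.png

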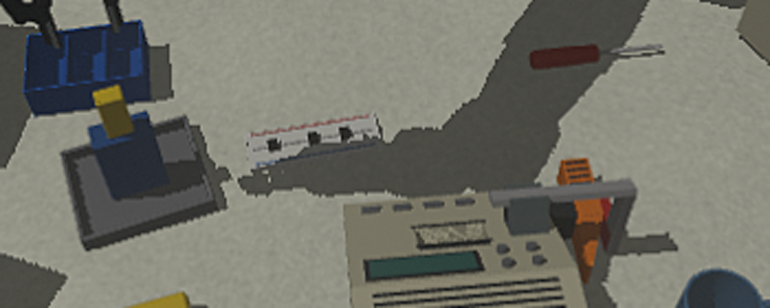

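```bash
python3 -c "
from plant import manip
print(manip.sense()['time_s'],manip.hand_in())"
```

```text
the job is handed in; nothing more can be done
29.25 None
```

The job is handed in at 29.3 s: the wedge holds the bolt open on its own, and the battery pack stands upright and released in the grey tray.

**How it went**
- I drove the wedge into the gap with about 14 N on the wrist and let go. A wrist picture then showed the bolt clear of the pack.
- I drew the pack out along its 30° slot. The wrist force stayed at about the pack's weight (5 N).
- The tool cannot tilt, so I turned the pack upright in the grip. I pushed its lower corner lightly (about 2 N) against the analyser's front face.
- I lowered the pack onto the tray floor until contact, which read up to about 6 N, and released it.

**Last checks**
- **Pack:** it is upright to within about 1° and inside the tray walls.
- **Bystanders:** all were found close to their starting positions, and the gripper is clear of everything.

**What failed or disagreed**
- My first grasp of the pack missed. The fingers closed on top of its grip, pressing with about 6 N. All three cameras showed the fingertips about 14 mm behind the reported tool point, where the description puts them 14 mm ahead. I corrected for this and the second grasp held.
- The two cameras differ on how far the wedge went in. The side camera puts its origin about 13 mm past the rib's middle. The scene camera gave about 16 mm just after release and about 9 mm at the end, near the 10 mm lower limit. The wedge still looked firmly in place in the last picture, so I left it alone.

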